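# Switch on and stir at the paint bench

## Task

Stir the pot at the paint bench: first press down the raised end of the rocker on the power box so that it tips fully over, then push the fume extractor's square key fully in so that it stays down, and only after that press the agitator's round key fully down and finish the program while still holding it down with the fingers. Only press: do not lift, shove or tip the four machines, do not press the dryer's long bar key, and leave the jars, cup, tub, brush, bottle and tin where they stand.

Things in the scene. Friction and masses are not known exactly. Their poses are not given: they have to be found in the camera images.
- power_box: Loose wood-fibre box, 86 x 86 x 50 high, about 0.9 kg, white lid, one black rocker in the middle of its lid. Origin: centre of the underside; z up. It may be turned any way round.
- rocker_raised (a point): The spot to press: on top of the rocker's raised end, 19 from the pivot, in the middle of its width; at the start about 69 above the table and about 9 higher than when fully pressed. It moves with the rocker. The rocker is 58 long, 30 wide, a shallow V, pivoted over the middle of the box about a level axis 59 above the table; its raised end points along the power box's +x.
- rocker (a joint): Tilt of the rocker, rad: about 0 (up to 0.05) at the start with the power box's +x end raised, 0.44 when that end is fully down (on). Pressing straight down at the spot takes about 3 to 4 N; it stays where it is left.
- extractor: Loose fume extractor: white case 116 x 92 x 56 high, about 0.9 kg, dark grille slats on the top at its +x half, metal duct collar on its +x face, one black square key on the top at its -x half. Origin: centre of the underside; z up.
- fan_key_top (a point): Centre of the top face of the extractor's square key (28 x 28), which moves with the key: 68 above the table when up, 32 towards -x from the extractor's middle.
- fan_key (a joint): How far the square key is pushed in, m: about 0 up, 0.008 fully in (its top is then 4 above the case). About 3 N all the way; it has no spring and stays where it is pushed.
- agitator: Loose agitator: grey base 116 x 92 x 50 high, about 0.9 kg, a black rubber cup (60 across) holding an amber glass pot with a white lid at its +x half, top of the pot 96 above the table; one black round key on the top at its -x half. Origin: centre of the underside; z up.
- stir_key_top (a point): Centre of the top face of the agitator's round key (28 across), which moves with the key: 62 above the table when up, 42 towards -x from the agitator's middle; from this point along +x the rubber cup (66 high) begins after 39 and the pot after 43.
- stir_key (a joint): How far the round key is pressed, m: 0 up, 0.006 fully down (its top is then 6 above the base). A spring returns it: 1.5 N at the start of the stroke, 5 N fully down.
- dryer: Loose dryer: wood-fibre case 116 x 92 x 55 high, about 0.9 kg, white top with three slanted metal louvres at its +x half and one black long bar key at its -x half. Not to be used. Origin: centre of the underside; z up.
- dryer_key_top (a point): Centre of the top face of the dryer's bar key (18 x 60), 66 above the table. Not to be pressed.
- dryer_key (a joint): How far the bar key is pressed, m: 0 up, 0.006 fully down; must stay up.
- paint_jar: Bystander: amber jar, 42 across, 45 high. Origin: centre of the underside.
- small_jar: Bystander: green glass jar, 34 across, 40 high. Origin: centre of the underside.
- steel_cup: Bystander: open steel cup, 64 across, 30 high. Origin: centre of the underside.
- swab_tub: Bystander: clear tub of swabs, 72 across, about 78 high. Origin: centre of the underside.
- brush: Bystander: brush lying flat, 170 long along its own x.
- squeeze_bottle: Bystander: white bottle, 60 across, 150 high, beyond the machines. Origin: centre of the underside.
- thinner_tin: Bystander: metal tin, 66 across, 90 high, beyond the machines. Origin: centre of the underside.

How it is judged:
By the outcome, as a careful person would: the job done as asked, in the order asked, and still so for the second after the job is handed in, while the arm keeps its last pose, push and grip.
It also fails if it takes over 48 s, if anything falls off the work surface, if the arm or the gripper's body presses on something with over 40 N, if the wrist force passes 120 N, or if a joint passes its speed limit or range.

## Robot

A 6-joint arm with a two-finger parallel gripper is mounted at the origin on the work surface. World frame = base frame: x ahead of the robot, y to its left, z up, the work surface at z = 0. Lengths are in mm, angles in rad, forces in N, time in s.
With the tool pointing down it reaches from about 275 to 750 mm from the base axis. Payload 10.2 kg.
Tool frame: the origin (TCP) lies at the very end of the fingers, on their centre line; the grasp point (between the pads) lies 19 mm behind it (env.grasp_offset is the distance from the TCP to the grasp point, in mm); z points along the fingers, y is the line along which they close (so a half turn about z gives the same grasp; the last joint's range is limited). The gripper opens to 85 mm and grips with 20 to 120 N. Pads are 22 mm wide; open, the fingers measure 114 mm over their backs; the gripper's body (76 mm by 85 mm) begins 54 mm behind the grasp point. The pads swing forward as they close: fully open they stand 13 mm farther back than shut.
Start: joints at [1.094, 0.313, 1.498, -0, 1.331, -0.223], TCP at [131.832, 508.185, 231.294] pointing down, gripper open.
Joint ranges: [-2.94, 2.94], [-0.97, 2.17], [0.19, 2.56], [-1.23, 4.37], [0.02, 3.11], [-2.88, 2.88]. Speed limits (rad/s): [2.39, 2.39, 3.01, 3.14, 3.14, 3.14].

## Interface

Orientations are given as a rotation vector (axis times angle).
In Python, from cell import status, get_image, job, env gives the robot as it stands. The module is installed in compiled form; this text tells all that it offers.
- The arm moves only by the tool play_rows, never from a script. Its argument "deltas" is a list of rows, each an object with "delta_pos": the shift along the tool's x, y, z in cm, a list of three; "dr": the turn, a rotation vector about the tool's x, y, z in rad, a list of three; "gripper": the opening, from 0 (shut) to 1 (fully open). In form: [{"delta_pos": [tx, ty, tz], "dr": [rx, ry, rz], "gripper": gripper}, ...]. A call has 1 to 12 rows; each row shifts and turns the commanded pose from where the row before left it, along the tool's axes as they then stand; what a row does not reach is not made up. A row lasts 1/12 s, in which the tool goes at most 41.7 mm and 7.16 degrees, less where a joint would pass 70% of its speed; a pose out of reach is approached as far as the arm can. A call with a gripper value outside its range is refused whole. The fingers move at their own pace and stop on an object; the grip force is fixed at half the most. Time passes only in rows, so rows that do not move let the fingers close. It gives the time, the measured TCP pose, the force, the opening and the grip force at its end, in the units of the state.
- status.get_obs(): the state, without advancing time (a new reading comes with each control period).
- get_image(name): name is "scene" or "side" or "wrist"; returns a dict with "img" (400x640x3 uint8, blue, green, red), "z_map" (400x640 float32, mm along the optical axis (not along the pixel's ray), 0 where there is no reading), "fx", "fy", "cx", "cy" (pixels), "world_to_cam" (4x4, takes a point from world to camera coordinates). Camera axes: x right, y down, z forward; pixel columns grow to the right and rows downward; lengths in mm; the calibration is good to about 2 mm. A picture is of the moment at which its call begins.
- job.hand_in(): hands the job in; it is judged then, once.
The state is a dict: "time": time; "joint_positions": joint angles; "joint_velocities": joint speeds; "tau": joint torques, N m; "tool_pos": TCP position; "ee_rot": TCP orientation; "ft_force": force on the tool from outside, world axes, zero at the start; "torque": the same for the moment, N m; "finger_gap": finger opening in mm; "grasp_force": force on a finger pad.
Only numpy, scipy, OpenCV 4.12 (cv2) and the standard library are available. Lean on these libraries where they do the work, as an engineer would, in place of code of your own. Each camera call takes 0.05 s, during which the arm holds its last target. There are 200 camera calls.

## Working session

There is one attempt and no reset: what is moved stays moved. The work goes in short steps, Python scripts to look and compute and a tool call to move; the robot and the scene stay as the last step left them, time stands still between calls to the robot, and variables do not carry over. Pictures are saved under pics/ and viewed, at most 10 in all, crops included, and the job is handed in when it is done.

Besides the shell and the picture viewer there is one more tool, called after "Call:" as name([rows], argument=value, ...), one row to a line, values as JSON. play_rows: Moves the arm, as the interface text tells. Its arguments: {"type":"object","properties":{"deltas":{"type":"array","items":{"type":"object","properties":{"delta_pos":{"type":"array","items":{"type":"number"}},"dr":{"type":"array","items":{"type":"number"}},"gripper":{"type":"number"}}}}},"required":["deltas"]}

```bash
mkdir -p pics
cat > h.py <<'E'
import numpy as np,cv2
from cell import status,get_image,job,env
def cloud(d):
    z=d["z_map"].astype(float);v,u=np.mgrid[:z.shape[0],:z.shape[1]]
    p=np.stack([(u-d["cx"])/d["fx"]*z,(v-d["cy"])/d["fy"]*z,z],-1)
    T=np.linalg.inv(d["world_to_cam"]);w=p@T[:3,:3].T+T[:3,3];w[z==0]=np.nan;return w
def grab(n):
    d=get_image(n);np.savez(f"{n}.npz",**d);return d
E
python3 - <<'E'
from h import *
for n in("scene","side"):
    d=grab(n);cv2.imwrite(f"pics/{n}0.png",d["img"])
    print(n,np.linalg.inv(d["world_to_cam"])[:3,3].round(),(d["z_map"]>0).mean())
o=status.get_obs();print(o["time"],o["tool_pos"],o["ee_rot"],o["finger_gap"])
E
```

```text
scene [1096.  238.  745.] 0.99615234375
side [573. 627. 828.] 0.99614453125
0.1 [131.73043449 507.99367082 230.81739024] [-3.97542149e-01 -3.11596410e+00  1.61651075e-03] 85.31376647021047
```

View pics/scene0.png

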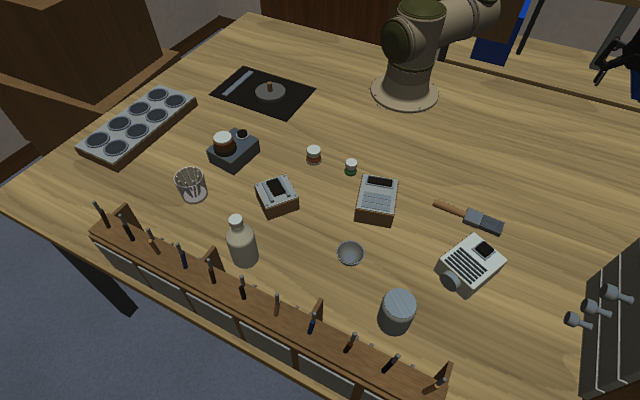

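View pics/side0.png

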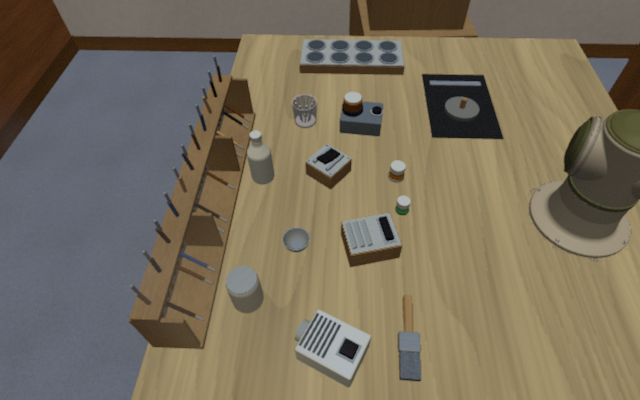

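Scene view: agitator at (233,150), power box (277,195), dryer (377,200), extractor (472,263). Side view: agitator (362,115), power box (328,165), dryer (371,238), extractor (333,345). Next I'll locate the dark keys and machine outlines.

```bash
cat > m.py <<'E'
from h import *
R={"scene":{"agi":(200,120,265,172),"pow":(250,170,304,222),"ext":(432,228,512,302)},
   "side":{"agi":(335,90,390,138),"pow":(302,143,354,188),"ext":(290,308,375,385)}}
for n in R:
    d=dict(np.load(n+".npz"));w=cloud(d);g=d["img"].max(-1)
    for k,(a,b,c,e) in R[n].items():
        s=np.s_[b:e,a:c];W=w[s];G=g[s];z=W[...,2]
        top=(z>46)&(z<75)
        r=cv2.minAreaRect(W[top][:,:2].astype(np.float32))
        print(n,k,"top",np.round(r[0]),np.round(r[1]),round(r[2],1),"zmed",np.nanmedian(z[top]).round(1))
        dk=((G<60)&top).astype(np.uint8)
        N,L,S,C=cv2.connectedComponentsWithStats(dk)
        for i in range(1,N):
            if S[i,4]>12:
                P=W[L==i];rr=cv2.minAreaRect(P[:,:2].astype(np.float32))
                print("   ",S[i,4],(C[i]+[a,b]).round(),P.mean(0).round(1),np.round(rr[0]),np.round(rr[1]),round(rr[2]),np.percentile(P[:,2],[5,95]).round())
ims=[]
for n in R:
    for k,(a,b,c,e) in R[n].items():
        ims.append(cv2.resize(np.load(n+".npz")["img"][b:e,a:c],(260,260),interpolation=2))
cv2.imwrite("pics/crops.png",np.vstack([np.hstack(ims[:3]),np.hstack(ims[3:])]))
E
python3 m.py
```

```text
scene agi top [ 557. -323.] [ 92. 193.] 83.4 zmed 51.2
    69 [242. 133.] [ 483.4 -312.2   60.8] [ 481. -314.] [26. 25.] 51 [54. 64.]
    194 [225. 151.] [ 563.  -308.9   62.9] [ 553. -315.] [46. 62.] 52 [51. 74.]
scene pow top [ 610. -127.] [88. 85.] 52.0 zmed 51.7
    214 [275. 187.] [ 611.1 -124.7   64.8] [ 609. -125.] [58. 33.] 53 [60. 72.]
scene ext top [588. 342.] [ 92. 131.] 64.4 zmed 56.6
    174 [484. 249.] [556.1 359.1  66.5] [555. 359.] [27. 27.] 66 [59. 69.]
    54 [473. 260.] [586.7 345.3  58.3] [586. 344.] [67.  6.] 64 [57. 60.]
    53 [470. 262.] [594.4 340.3  57.9] [594. 339.] [68.  6.] 63 [56. 60.]
    55 [467. 264.] [603.5 336.7  58.2] [603. 336.] [66.  6.] 66 [57. 60.]
    54 [464. 266.] [611.6 332.   58.2] [611. 332.] [67.  6.] 63 [56. 60.]
    57 [461. 269.] [620.1 328.1  57.9] [620. 328.] [66.  7.] 63 [56. 60.]
    57 [458. 271.] [628.6 324.1  57.9] [628. 324.] [65.  5.] 65 [56. 60.]
side agi top [ 522. -317.] [ 94. 117.] 84.7 zmed 51.6
    158 [352. 111.] [ 548.6 -299.5   63.5] [ 547. -304.] [58. 30.] 11 [52. 74.]
    54 [377. 110.] [ 480.3 -307.8   61.6] [ 479. -309.] [22. 23.] 88 [56. 65.]
side pow top [ 609. -125.] [87. 88.] 51.6 zmed 52.1
    182 [328. 156.] [ 607.7 -121.4   64.8] [ 608. -123.] [57. 29.] 52 [58. 72.]
side ext top [588. 345.] [ 92. 130.] 64.0 zmed 57.2
    227 [349. 349.] [552.1 363.7  67.8] [552. 363.] [27. 25.] 64 [64. 70.]
```

View pics/crops.png

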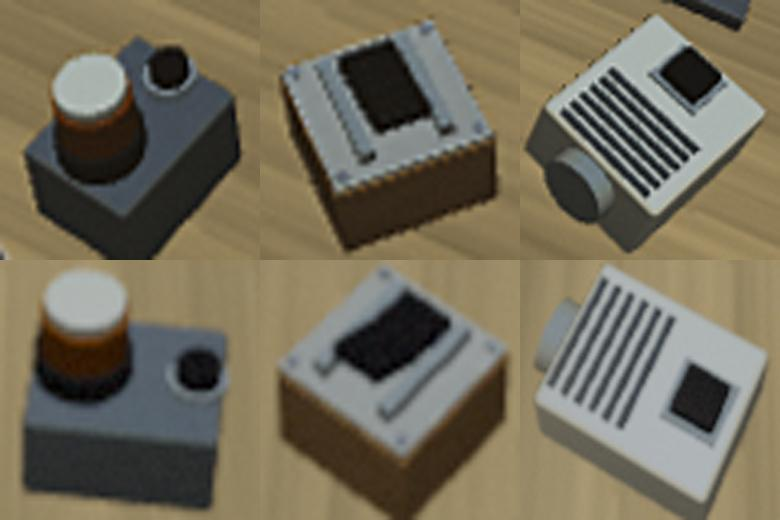

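```bash
cat > p.py <<'E'
from h import *
for n,(a,b,c,e) in {"scene":(250,170,304,222),"side":(302,143,354,188)}.items():
    d=dict(np.load(n+".npz"));w=cloud(d);s=np.s_[b:e,a:c];W=w[s];g=d["img"].max(-1)[s]
    cen=np.array([610,-126])
    th=np.radians(52.5)
    for name,t in(("52",th),("142",th+np.pi/2)):
        u=np.array([np.cos(t),np.sin(t)]);q=(W[...,:2]-cen)@u;m=(g<60)&(W[...,2]>55)&(W[...,2]<80)
        print(n,name,[(x,np.median(W[m&(abs(q-x)<3)][:,2]).round(1),(m&(abs(q-x)<3)).sum()) for x in range(-28,29,7) if (m&(abs(q-x)<3)).sum()>0])
    # rails: light, |cross|>15
    for t in(th,th+np.pi/2):
        v=np.array([-np.sin(t),np.cos(t)]);q=(W[...,:2]-cen)@v
        m=(g>=60)&(W[...,2]>49)&(W[...,2]<80)
        print([(x,np.percentile(W[m&(abs(q-x)<3)][:,2],[50,90]).round(1)) for x in range(-36,37,6) if (m&(abs(q-x)<3)).sum()>3])
E
python3 p.py
```

```text
scene 52 [(-28, np.float64(60.5), np.int64(15)), (-21, np.float64(62.1), np.int64(23)), (-14, np.float64(62.0), np.int64(20)), (-7, np.float64(63.4), np.int64(19)), (0, np.float64(64.9), np.int64(17)), (7, np.float64(65.8), np.int64(17)), (14, np.float64(68.0), np.int64(18)), (21, np.float64(69.8), np.int64(18)), (28, np.float64(68.8), np.int64(30))]
scene 142 [(-14, np.float64(64.8), np.int64(32)), (-7, np.float64(64.5), np.int64(41)), (0, np.float64(64.5), np.int64(42)), (7, np.float64(64.8), np.int64(39)), (14, np.float64(63.4), np.int64(25)), (21, np.float64(57.0), np.int64(1))]
[(-36, array([50.6, 52.5])), (-30, array([50.5, 52. ])), (-24, array([54.9, 57.9])), (-18, array([57.1, 59.8])), (-12, array([50.6, 58.5])), (-6, array([50.5, 52.6])), (0, array([50.3, 53. ])), (6, array([50.8, 51.9])), (12, array([50.4, 52.2])), (18, array([56.8, 58.7])), (24, array([57. , 58.7])), (30, array([50.5, 52.1])), (36, array([50.5, 52.2]))]
[(-36, array([50.4, 52.2])), (-30, array([50.9, 57.8])), (-24, array([51.4, 57.9])), (-18, array([50.6, 56.9])), (-12, array([51.1, 58.5])), (-6, array([51
[... 756 characters left out ...]
array([50.9, 52.5])), (-30, array([51.2, 53.2])), (-24, array([57.4, 59.2])), (-18, array([55.7, 59.3])), (-12, array([62.2, 69.4])), (-6, array([51. , 54.9])), (0, array([51.6, 62.7])), (6, array([50.6, 54.3])), (12, array([51.7, 57.5])), (18, array([56.6, 59.3])), (24, array([54.5, 58.4])), (30, array([50.9, 52.4])), (36, array([51.1, 52.7]))]
[(-36, array([51.7, 53.7])), (-30, array([52.5, 61.5])), (-24, array([51.5, 58. ])), (-18, array([51.3, 57.7])), (-12, array([52., 58.])), (-6, array([51.8, 58.4])), (0, array([51.9, 59.1])), (6, array([52.2, 59.2])), (12, array([52.7, 59.9])), (18, array([52.3, 59.6])), (24, array([52.6, 62. ])), (30, array([51.9, 58.6])), (36, array([51.9, 54. ]))]
```

Call:
play_rows([
  {"delta_pos": [-1.3, -1.0, 0], "dr": [0, 0, 0], "gripper": 0},
  {"delta_pos": [-2.6, -1.95, 0], "dr": [0, 0, 0], "gripper": 0},
  {"delta_pos": [-2.6, -1.95, 0], "dr": [0, 0, 0], "gripper": 0},
  {"delta_pos": [-2.6, -1.95, 0], "dr": [0, 0, 0], "gripper": 0},
  {"delta_pos": [-2.6, -1.95, 0], "dr": [0, 0, 0], "gripper": 0},
  {"delta_pos": [-2.6, -1.95, 0], "dr": [0, 0, 0], "gripper": 0},
  {"delta_pos": [-2.6, -1.95, 0], "dr": [0, 0, 0], "gripper": 0},
  {"delta_pos": [-2.6, -1.95, 0], "dr": [0, 0, 0], "gripper": 0},
  {"delta_pos": [-2.6, -1.95, 0], "dr": [0, 0, 0], "gripper": 0},
  {"delta_pos": [-2.6, -1.95, 0], "dr": [0, 0, 0], "gripper": 0},
  {"delta_pos": [-2.6, -1.95, 0], "dr": [0, 0, 0], "gripper": 0},
  {"delta_pos": [-2.6, -1.95, 0], "dr": [0, 0, 0], "gripper": 0},
])

```text
time: 1.1
tool_pos: [365.5, 214.3, 231.2]
ee_rot: [-0.398, -3.116, 0.0]
ft_force: [0.8, 0.6, 0.3]
finger_gap: 0.0
grasp_force: 0.0
```

Call:
play_rows([
  {"delta_pos": [-2.6, -1.95, 0], "dr": [0, 0, 0], "gripper": 0},
  {"delta_pos": [-2.6, -1.95, 0], "dr": [0, 0, 0], "gripper": 0},
  {"delta_pos": [-2.6, -1.95, 0], "dr": [0, 0, 0], "gripper": 0},
  {"delta_pos": [-2.6, -1.95, 0], "dr": [0, 0, 0], "gripper": 0},
  {"delta_pos": [-2.6, -1.95, 0], "dr": [0, 0, 0], "gripper": 0},
  {"delta_pos": [-2.6, -1.95, 0], "dr": [0, 0, 0], "gripper": 0},
  {"delta_pos": [-2.6, -1.95, 0], "dr": [0, 0, 0], "gripper": 0},
  {"delta_pos": [-2.6, -1.95, 0], "dr": [0, 0, 0], "gripper": 0},
  {"delta_pos": [-2.6, -1.95, 0], "dr": [0, 0, 0.1], "gripper": 0},
  {"delta_pos": [-1.3, -1.0, 0], "dr": [0, 0, 0.1], "gripper": 0},
  {"delta_pos": [0, 0, 0], "dr": [0, 0, 0.1], "gripper": 0},
  {"delta_pos": [0, 0, 0], "dr": [0, 0, 0.1], "gripper": 0},
])

```text
time: 2.1
tool_pos: [556.2, -27.7, 230.5]
ee_rot: [-1.018, -2.971, 0.0]
ft_force: [0.1, 0.6, 0.4]
finger_gap: 0.2
grasp_force: 0.0
```

```bash
cat >> h.py <<'E'
from scipy.spatial.transform import Rotation as Ro
def togo(x,y,z,yang):
    o=status.get_obs();R=Ro.from_rotvec(o["ee_rot"]).as_matrix()
    print("t",round(o["time"],2),"pos",o["tool_pos"].round(1),"F",np.round(o["ft_force"],1),"gap",round(o["finger_gap"],1),"tilt",R[:,2].round(3))
    ya=np.degrees(np.arctan2(R[1,1],R[0,1]));print("cm to go",(R.T@(np.array([x,y,z])-o["tool_pos"])/10).round(2),"yaw dr",-np.radians(yang-ya).round(3),"j",np.round(o["joint_positions"],2))
E
python3 -c "
from h import *
togo(624.7,-105.7,100,52.5)"
```

```text
t 2.1 pos [556.2 -27.7 230.5] F [0.1 0.6 0.4] gap 0.2 tilt [-0.001  0.    -1.   ]
cm to go [-10.21  -1.95  13.03] yaw dr -0.006 j [-0.26  0.38  1.4  -0.    1.36 -1.17]
```

Call:
play_rows([
  {"delta_pos": [-2.5, -0.5, 0], "dr": [0, 0, 0], "gripper": 0},
  {"delta_pos": [-2.5, -0.5, 0], "dr": [0, 0, 0], "gripper": 0},
  {"delta_pos": [-2.5, -0.5, 2], "dr": [0, 0, 0], "gripper": 0},
  {"delta_pos": [-2.5, -0.4, 2], "dr": [0, 0, 0], "gripper": 0},
  {"delta_pos": [-0.2, 0, 2], "dr": [0, 0, 0], "gripper": 0},
  {"delta_pos": [0, 0, 2], "dr": [0, 0, 0], "gripper": 0},
  {"delta_pos": [0, 0, 2], "dr": [0, 0, 0], "gripper": 0},
  {"delta_pos": [0, 0, 0], "dr": [0, 0, 0], "gripper": 0},
  {"delta_pos": [0, 0, 0], "dr": [0, 0, 0], "gripper": 0},
])

```text
time: 2.85
tool_pos: [625.1, -103.7, 130.7]
ee_rot: [-1.008, -2.973, -0.0]
ft_force: [-0.1, 0.1, 0.5]
finger_gap: 0.0
grasp_force: 0.0
```

```bash
python3 -c "
from h import *
togo(624.7,-105.7,74,52.5)
ims=[grab(n)['img'] for n in('wrist','side')]
cv2.imwrite('pics/near1.png',np.hstack([cv2.resize(ims[0],(400,250)),cv2.resize(ims[1][100:200,250:410],(400,250))]))"
```

```text
t 2.85 pos [ 625.1 -103.7  130.7] F [-0.1  0.1  0.5] gap 0.0 tilt [-0.002  0.001 -1.   ]
cm to go [-0.1  -0.18  5.67] yaw dr 0.001 j [-0.35  0.64  1.27  0.    1.24 -1.27]
```

View pics/near1.png

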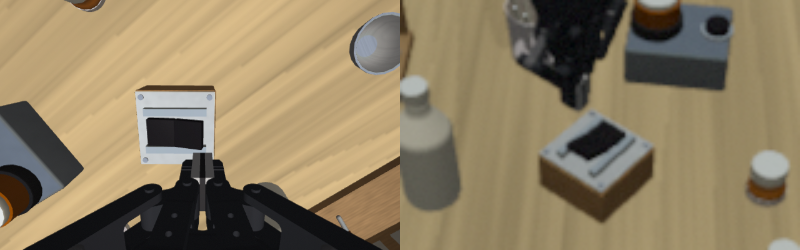

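Wrist view: rocker spans (147–205, 118–150) in the crop, raised end to the right, narrow fingertips at (202,158). I'll measure all from the wrist depth.

```bash
cat > w.py <<'E'
from h import *
d=dict(np.load("wrist.npz"));w=cloud(d);g=d["img"].max(-1)
m=((g<60)&(w[...,2]>54)&(w[...,2]<76)).astype(np.uint8)
N,L,S,C=cv2.connectedComponentsWithStats(m)
for i in range(1,N):
    if S[i,4]>150:
        P=w[L==i];r=cv2.minAreaRect(P[:,:2].astype(np.float32));print(S[i,4],C[i].round(),np.round(r[0],1),np.round(r[1],1),round(r[2],1),np.percentile(P[:,2],[3,50,97]).round(1))
E
python3 w.py
```

```text
4013 [280. 212.] [ 608.8 -127.2] [59.2 32.5] 52.5 [59.1 62.7 70.5]
2681 [ 34. 297.] [ 553.9 -307.7] [30.8 59.3] 65.4 [54.8 64.9 75.2]
```

Call:
play_rows([
  {"delta_pos": [-0.1, -0.55, 1], "dr": [0, 0, 0], "gripper": 0},
  {"delta_pos": [0, 0, 1.5], "dr": [0, 0, 0], "gripper": 0},
  {"delta_pos": [0, 0, 1.5], "dr": [0, 0, 0], "gripper": 0},
  {"delta_pos": [0, 0, 1], "dr": [0, 0, 0], "gripper": 0},
  {"delta_pos": [0, 0, 0.5], "dr": [0, 0, 0], "gripper": 0},
  {"delta_pos": [0, 0, 0.2], "dr": [0, 0, 0], "gripper": 0},
  {"delta_pos": [0, 0, 0.2], "dr": [0, 0, 0], "gripper": 0},
  {"delta_pos": [0, 0, 0.2], "dr": [0, 0, 0], "gripper": 0},
  {"delta_pos": [0, 0, 0], "dr": [0, 0, 0], "gripper": 0},
])

```text
time: 3.7
tool_pos: [623.4, -108.8, 70.9]
ee_rot: [1.008, 2.974, 0.0]
ft_force: [0.4, 0.2, 1.3]
finger_gap: 0.1
grasp_force: 0.2
```

Call:
play_rows([
  {"delta_pos": [0, 0, 0.15], "dr": [0, 0, 0], "gripper": 0},
  {"delta_pos": [0, 0, 0.15], "dr": [0, 0, 0], "gripper": 0},
  {"delta_pos": [0, 0, 0], "dr": [0, 0, 0], "gripper": 0},
])

```text
time: 3.95
tool_pos: [623.3, -108.7, 67.5]
ee_rot: [1.008, 2.974, 0.0]
ft_force: [1.2, 1.1, 2.4]
finger_gap: 0.1
grasp_force: 1.3
```

Call:
play_rows([
  {"delta_pos": [0, 0, 0.15], "dr": [0, 0, 0], "gripper": 0},
  {"delta_pos": [0, 0, 0.15], "dr": [0, 0, 0], "gripper": 0},
  {"delta_pos": [0, 0, 0.15], "dr": [0, 0, 0], "gripper": 0},
  {"delta_pos": [0, 0, 0], "dr": [0, 0, 0], "gripper": 0},
])

```text
time: 4.28
tool_pos: [622.9, -108.8, 62.5]
ee_rot: [-1.009, -2.975, 0.0]
ft_force: [-0.2, -0.9, 0.9]
finger_gap: -0.2
grasp_force: 0.6
```

Call:
play_rows([
  {"delta_pos": [0, 0, 0.1], "dr": [0, 0, 0], "gripper": 0},
  {"delta_pos": [0, 0, 0.1], "dr": [0, 0, 0], "gripper": 0},
  {"delta_pos": [0, 0, 0], "dr": [0, 0, 0], "gripper": 0},
])

```text
time: 4.53
tool_pos: [623.0, -108.7, 60.7]
ee_rot: [1.009, 2.975, 0.0]
ft_force: [1.2, 2.5, 2.8]
finger_gap: 0.2
grasp_force: 1.5
```

Call:
play_rows([
  {"delta_pos": [0, 0, 0.1], "dr": [0, 0, 0], "gripper": 0},
  {"delta_pos": [0, 0, 0], "dr": [0, 0, 0], "gripper": 0},
])

```text
time: 4.7
tool_pos: [623.1, -108.7, 60.5]
ee_rot: [1.009, 2.975, 0.0]
ft_force: [0.1, 2.0, 7.7]
finger_gap: 0.1
grasp_force: 3.9
```

Call:
play_rows([
  {"delta_pos": [0, 0, 0.1], "dr": [0, 0, 0], "gripper": 0},
  {"delta_pos": [0, 0, 0], "dr": [0, 0, 0], "gripper": 0},
])

```text
time: 4.87
tool_pos: [623.2, -108.8, 60.3]
ee_rot: [1.008, 2.974, -0.0]
ft_force: [-1.8, 3.0, 12.9]
finger_gap: -0.2
grasp_force: 6.7
```

Call:
play_rows([
  {"delta_pos": [0, 0, 0.1], "dr": [0, 0, 0], "gripper": 0},
  {"delta_pos": [0, 0, -0.2], "dr": [0, 0, 0], "gripper": 0},
  {"delta_pos": [0, 0, -0.5], "dr": [0, 0, 0], "gripper": 0},
  {"delta_pos": [0, 0, -1.5], "dr": [0, 0, 0], "gripper": 0},
  {"delta_pos": [0, 0, -2.5], "dr": [0, 0, 0], "gripper": 0},
  {"delta_pos": [0, 0, -2.5], "dr": [0, 0, 0], "gripper": 0},
  {"delta_pos": [0, 0, -2.5], "dr": [0, 0, 0], "gripper": 0},
  {"delta_pos": [0, 0, 0], "dr": [0, 0, 0], "gripper": 0},
  {"delta_pos": [0, 0, 0], "dr": [0, 0, 0], "gripper": 0},
])

```text
time: 5.62
tool_pos: [623.0, -109.2, 155.4]
ee_rot: [1.009, 2.974, -0.001]
ft_force: [-0.3, 0.4, -0.7]
finger_gap: -0.0
grasp_force: 0.0
```

```bash
python3 - <<'E'
from h import *
togo(553.5,361,160,64)
d=grab('wrist');w=cloud(d);g=d['img'].max(-1)
u=np.array([.609,.793]);q=(w[...,:2]-[609,-126.5])@u;c=(w[...,:2]-[609,-126.5])@[-.793,.609]
for x in range(-28,29,7):
    m=(abs(q-x)<3)&(abs(c)<12)&(w[...,2]<80)&(g<90);print(x,m.sum(),np.median(w[m][:,2]).round(1) if m.any() else 0)
E
python3 w.py
```

```text
t 5.62 pos [ 623.  -109.2  155.4] F [-0.3  0.4 -0.7] gap -0.0 tilt [ 0.001 -0.001 -1.   ]
cm to go [34.11 33.09 -0.5 ] yaw dr -0.2 j [-0.36  0.61  1.25 -0.    1.28 -1.27]
-28 168 70.7
-21 298 69.3
-14 293 66.8
-7 282 64.5
0 270 62.3
7 267 61.2
14 283 60.4
21 248 59.6
28 172 58.8
3363 [291. 199.] [ 608.9 -127. ] [58.2 32.3] 52.2 [58.4 62.5 71. ]
156 [  3. 215.] [ 487.8 -305.8] [ 5.  20.2] 41.9 [54.1 56.9 60.6]
2319 [ 62. 275.] [ 548.3 -310.7] [40.2 58.7] 87.8 [55.  65.  75.2]
```

Call:
play_rows([
  {"delta_pos": [1.3, 1.2, 0], "dr": [0, 0, 0], "gripper": 0},
  {"delta_pos": [2.5, 2.4, 0], "dr": [0, 0, 0], "gripper": 0},
  {"delta_pos": [2.5, 2.4, 0], "dr": [0, 0, 0], "gripper": 0},
  {"delta_pos": [2.5, 2.4, 0], "dr": [0, 0, 0], "gripper": 0},
  {"delta_pos": [2.5, 2.4, 0], "dr": [0, 0, 0], "gripper": 0},
  {"delta_pos": [2.5, 2.4, 0], "dr": [0, 0, 0], "gripper": 0},
  {"delta_pos": [2.5, 2.4, 0], "dr": [0, 0, 0], "gripper": 0},
  {"delta_pos": [2.5, 2.4, 0], "dr": [0, 0, 0], "gripper": 0},
  {"delta_pos": [2.5, 2.4, 0], "dr": [0, 0, 0], "gripper": 0},
  {"delta_pos": [2.5, 2.4, 0], "dr": [0, 0, 0], "gripper": 0},
  {"delta_pos": [2.5, 2.4, 0], "dr": [0, 0, 0], "gripper": 0},
  {"delta_pos": [2.5, 2.4, 0], "dr": [0, 0, 0], "gripper": 0},
])

```text
time: 6.67
tool_pos: [560.4, 287.5, 153.2]
ee_rot: [-1.007, -2.973, 0.003]
ft_force: [1.2, -0.1, 0.1]
finger_gap: 0.0
grasp_force: 0.0
```

Call:
play_rows([
  {"delta_pos": [2.5, 2.4, 0], "dr": [0, 0, 0], "gripper": 0},
  {"delta_pos": [1.3, 1.2, 0], "dr": [0, 0, 0], "gripper": 0},
  {"delta_pos": [0, 0, 1], "dr": [0, 0, -0.1], "gripper": 0},
  {"delta_pos": [0, 0, 1], "dr": [0, 0, -0.1], "gripper": 0},
  {"delta_pos": [0, 0, 0], "dr": [0, 0, 0], "gripper": 0},
  {"delta_pos": [0, 0, 0], "dr": [0, 0, 0], "gripper": 0},
])

```text
time: 7.17
tool_pos: [552.9, 337.2, 133.4]
ee_rot: [-0.71, -3.058, 0.003]
ft_force: [0.2, -0.2, 0.4]
finger_gap: -0.3
grasp_force: 0.0
```

```bash
python3 -c "
from h import *
togo(553.5,361,75,64)
d=grab('wrist');cv2.imwrite('pics/near2.png',d['img'])"; python3 w.py
```

```text
t 7.17 pos [552.9 337.2 133.4] F [ 0.2 -0.2  0.4] gap -0.3 tilt [-0.003 -0.001 -1.   ]
cm to go [0.98 2.18 5.84] yaw dr -0.003 j [ 0.37  0.67  1.21 -0.    1.27 -0.75]
1875 [355. 195.] [551.6 360.3] [27.6 28. ] 64.2 [64.7 67.  68.2]
```

View pics/near2.png

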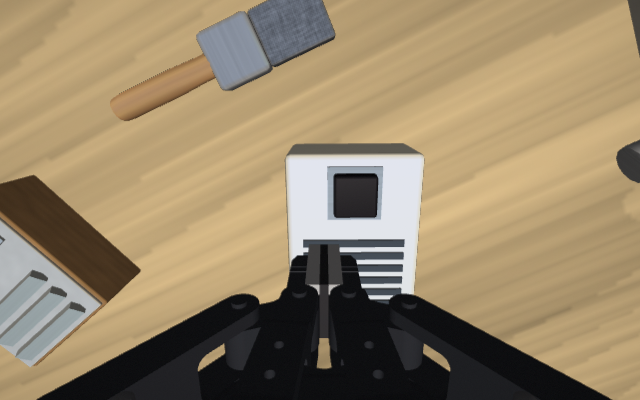

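Wrist view: square key at (355,195), fingertips at (323,250), slats below. Move over and down.

Call:
play_rows([
  {"delta_pos": [0.5, 1.0, 0], "dr": [0, 0, 0], "gripper": 0},
  {"delta_pos": [0.55, 1.1, 0.5], "dr": [0, 0, 0], "gripper": 0},
  {"delta_pos": [0, 0, 1.5], "dr": [0, 0, 0], "gripper": 0},
  {"delta_pos": [0, 0, 1.5], "dr": [0, 0, 0], "gripper": 0},
  {"delta_pos": [0, 0, 1.5], "dr": [0, 0, 0], "gripper": 0},
  {"delta_pos": [0, 0, 0.8], "dr": [0, 0, 0], "gripper": 0},
  {"delta_pos": [0, 0, 0.2], "dr": [0, 0, 0], "gripper": 0},
  {"delta_pos": [0, 0, 0.2], "dr": [0, 0, 0], "gripper": 0},
  {"delta_pos": [0, 0, 0.2], "dr": [0, 0, 0], "gripper": 0},
  {"delta_pos": [0, 0, 0.2], "dr": [0, 0, 0], "gripper": 0},
  {"delta_pos": [0, 0, 0], "dr": [0, 0, 0], "gripper": 0},
])

```text
time: 8.13
tool_pos: [553.8, 360.7, 69.0]
ee_rot: [0.707, 3.061, 0.0]
ft_force: [0.5, -0.5, 0.8]
finger_gap: -0.3
grasp_force: 0.0
```

Call:
play_rows([
  {"delta_pos": [0, 0, 0.15], "dr": [0, 0, 0], "gripper": 0},
  {"delta_pos": [0, 0, 0.15], "dr": [0, 0, 0], "gripper": 0},
  {"delta_pos": [0, 0, 0], "dr": [0, 0, 0], "gripper": 0},
])

```text
time: 8.38
tool_pos: [553.9, 360.7, 66.1]
ee_rot: [0.707, 3.06, 0.001]
ft_force: [0.8, 0.8, 0.9]
finger_gap: -0.2
grasp_force: 0.6
```

Call:
play_rows([
  {"delta_pos": [0, 0, 0.15], "dr": [0, 0, 0], "gripper": 0},
  {"delta_pos": [0, 0, 0.15], "dr": [0, 0, 0], "gripper": 0},
  {"delta_pos": [0, 0, 0.15], "dr": [0, 0, 0], "gripper": 0},
  {"delta_pos": [0, 0, 0], "dr": [0, 0, 0], "gripper": 0},
])

```text
time: 8.72
tool_pos: [553.8, 360.6, 61.1]
ee_rot: [0.707, 3.061, 0.0]
ft_force: [0.6, -0.1, 1.2]
finger_gap: -0.5
grasp_force: 0.6
```

Call:
play_rows([
  {"delta_pos": [0, 0, 0.1], "dr": [0, 0, 0], "gripper": 0},
  {"delta_pos": [0, 0, 0], "dr": [0, 0, 0], "gripper": 0},
])

```text
time: 8.88
tool_pos: [553.8, 360.6, 60.2]
ee_rot: [0.707, 3.061, 0.0]
ft_force: [0.9, 1.1, 2.2]
finger_gap: -0.1
grasp_force: 0.8
```

Call:
play_rows([
  {"delta_pos": [0, 0, 0.1], "dr": [0, 0, 0], "gripper": 0},
  {"delta_pos": [0, 0, 0], "dr": [0, 0, 0], "gripper": 0},
])

```text
time: 9.05
tool_pos: [553.8, 360.7, 60.0]
ee_rot: [0.707, 3.061, 0.0]
ft_force: [-1.5, -0.7, 7.1]
finger_gap: 0.1
grasp_force: 3.6
```

Call:
play_rows([
  {"delta_pos": [0, 0, 0.1], "dr": [0, 0, 0], "gripper": 0},
  {"delta_pos": [0, 0, 0.05], "dr": [0, 0, 0], "gripper": 0},
  {"delta_pos": [0, 0, 0], "dr": [0, 0, 0], "gripper": 0},
])

```text
time: 9.3
tool_pos: [553.9, 360.7, 60.0]
ee_rot: [0.706, 3.06, 0.001]
ft_force: [-4.9, -3.5, 16.4]
finger_gap: 0.1
grasp_force: 8.2
```

Call:
play_rows([
  {"delta_pos": [0, 0, -0.3], "dr": [0, 0, 0], "gripper": 0},
  {"delta_pos": [0, 0, -0.5], "dr": [0, 0, 0], "gripper": 0},
  {"delta_pos": [0, 0, -1.5], "dr": [0, 0, 0], "gripper": 0},
  {"delta_pos": [0, 0, -2.5], "dr": [0, 0, 0], "gripper": 0},
  {"delta_pos": [0, 0, -2.5], "dr": [0, 0, 0], "gripper": 0},
  {"delta_pos": [0, 0, -2.5], "dr": [0, 0, 0], "gripper": 0},
  {"delta_pos": [0, 0, -2.5], "dr": [0, 0, 0], "gripper": 0},
  {"delta_pos": [0, 0, 0], "dr": [0, 0, 0], "gripper": 0},
  {"delta_pos": [0, 0, 0], "dr": [0, 0, 0], "gripper": 0},
])

```text
time: 10.05
tool_pos: [553.8, 360.7, 181.6]
ee_rot: [0.706, 3.06, 0.001]
ft_force: [0.2, 0.5, -1.3]
finger_gap: 0.0
grasp_force: 0.0
```

```bash
python3 -c "
from h import *
togo(480.5,-312,140,84.7)
d=grab('wrist')"; python3 w.py
```

```text
t 10.05 pos [553.8 360.7 181.6] F [ 0.2  0.5 -1.3] gap 0.0 tilt [ 0.001  0.001 -1.   ]
cm to go [-22.89 -63.69   4.11] yaw dr -0.361 j [ 0.4   0.65  1.1   0.    1.38 -0.72]
1073 [322. 188.] [551.7 360.1] [26.4 26.7] 64.7 [58.  59.4 60.6]
451 [  7. 229.] [473.8 110. ] [14.8 33.7] 45.4 [56.6 62.9 65.9]
```

Call:
play_rows([
  {"delta_pos": [-0.6, -1.6, 0], "dr": [0, 0, 0], "gripper": 0},
  {"delta_pos": [-1.1, -3.05, 0], "dr": [0, 0, 0], "gripper": 0},
  {"delta_pos": [-1.1, -3.05, 0], "dr": [0, 0, 0], "gripper": 0},
  {"delta_pos": [-1.1, -3.05, 0], "dr": [0, 0, 0], "gripper": 0},
  {"delta_pos": [-1.1, -3.05, 0], "dr": [0, 0, 0], "gripper": 0},
  {"delta_pos": [-1.1, -3.05, 0], "dr": [0, 0, 0], "gripper": 0},
  {"delta_pos": [-1.1, -3.05, 0], "dr": [0, 0, 0], "gripper": 0},
  {"delta_pos": [-1.1, -3.05, 0], "dr": [0, 0, 0], "gripper": 0},
  {"delta_pos": [-1.1, -3.05, 0], "dr": [0, 0, 0], "gripper": 0},
  {"delta_pos": [-1.1, -3.05, 0], "dr": [0, 0, 0], "gripper": 0},
  {"delta_pos": [-1.1, -3.05, 0], "dr": [0, 0, 0], "gripper": 0},
  {"delta_pos": [-1.1, -3.05, 0], "dr": [0, 0, 0], "gripper": 0},
])

```text
time: 11.1
tool_pos: [512.5, -12.3, 179.3]
ee_rot: [-0.706, -3.058, -0.0]
ft_force: [1.9, -0.2, 1.3]
finger_gap: 0.1
grasp_force: 0.0
```

Call:
play_rows([
  {"delta_pos": [-1.1, -3.05, 0], "dr": [0, 0, 0], "gripper": 0},
  {"delta_pos": [-1.1, -3.05, 0], "dr": [0, 0, 0], "gripper": 0},
  {"delta_pos": [-1.1, -3.05, 0], "dr": [0, 0, 0], "gripper": 0},
  {"delta_pos": [-1.1, -3.05, 0], "dr": [0, 0, 0], "gripper": 0},
  {"delta_pos": [-1.1, -3.05, 0], "dr": [0, 0, 0], "gripper": 0},
  {"delta_pos": [-1.1, -3.05, 0], "dr": [0, 0, 0], "gripper": 0},
  {"delta_pos": [-1.1, -3.05, 0], "dr": [0, 0, 0], "gripper": 0},
  {"delta_pos": [-0.6, -1.6, 0], "dr": [0, 0, -0.09], "gripper": 0},
  {"delta_pos": [0, 0, 0], "dr": [0, 0, -0.09], "gripper": 0},
  {"delta_pos": [0, 0, 0], "dr": [0, 0, -0.09], "gripper": 0},
  {"delta_pos": [0, 0, 0], "dr": [0, 0, -0.09], "gripper": 0},
  {"delta_pos": [0, 0, 0], "dr": [0, 0, 0], "gripper": 0},
])

```text
time: 12.1
tool_pos: [487.1, -253.3, 179.2]
ee_rot: [-0.143, -3.136, -0.003]
ft_force: [0.6, 0.3, 0.3]
finger_gap: -0.2
grasp_force: 0.0
```

```bash
python3 -c "
from h import *
togo(480.5,-312,110,84.7)
d=grab('wrist');cv2.imwrite('pics/near3.png',d['img'])"; python3 w.py
```

```text
t 12.1 pos [ 487.1 -253.3  179.2] F [0.6 0.3 0.3] gap -0.2 tilt [-0.002  0.002 -1.   ]
cm to go [ 0.1  -5.92  6.91] yaw dr 0.002 j [-0.69  0.41  1.5   0.    1.23 -2.17]
940 [246. 188.] [ 479.1 -314.1] [26.3 26.8] 80.2 [57.8 61.3 62.7]
1130 [255. 249.] [ 537.8 -315.7] [58.8 37. ] 58.6 [55.1 65.  74.7]
1740 [480. 311.] [ 607.4 -126.5] [59.8 29.1] 52.4 [58.7 63.2 71.2]
```

View pics/near3.png

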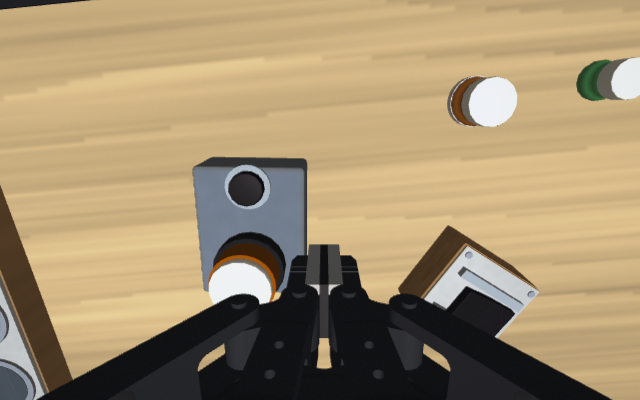

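Wrist view: round key at (246,188), pot lid (242,285) clear of the tip's column. Moving over the key.

Call:
play_rows([
  {"delta_pos": [0.1, -1.5, 0], "dr": [0, 0, 0], "gripper": 0},
  {"delta_pos": [0.1, -2.0, 0], "dr": [0, 0, 0], "gripper": 0},
  {"delta_pos": [0, -2.0, 0], "dr": [0, 0, 0], "gripper": 0},
  {"delta_pos": [0, -0.5, 1], "dr": [0, 0, 0], "gripper": 0},
  {"delta_pos": [0, 0, 2], "dr": [0, 0, 0], "gripper": 0},
  {"delta_pos": [0, 0, 2], "dr": [0, 0, 0], "gripper": 0},
  {"delta_pos": [0, 0, 2], "dr": [0, 0, 0], "gripper": 0},
  {"delta_pos": [0, 0, 1.5], "dr": [0, 0, 0], "gripper": 0},
  {"delta_pos": [0, 0, 0], "dr": [0, 0, 0], "gripper": 0},
  {"delta_pos": [0, 0, 0], "dr": [0, 0, 0], "gripper": 0},
])

```text
time: 12.98
tool_pos: [479.7, -312.9, 95.0]
ee_rot: [-0.149, -3.136, -0.002]
ft_force: [-0.8, 0.4, 0.7]
finger_gap: -0.2
grasp_force: 0.0
```

```bash
python3 -c "
from h import *
togo(479.5,-313,66,84.7)
d=grab('wrist')"; python3 w.py
```

```text
t 12.98 pos [ 479.7 -312.9   95. ] F [-0.8  0.4  0.7] gap -0.2 tilt [-0.001  0.001 -1.   ]
cm to go [ 0.02 -0.02  2.9 ] yaw dr -0.002 j [-0.78  0.55  1.52  0.    1.07 -2.26]
1604 [320. 227.] [ 477.1 -314.8] [23.7 26.5] 3.2 [56.7 61.3 62.5]
1327 [620. 383.] [ 598.  -132.6] [41.7 24.9] 58.9 [62.  67.8 71.6]
```

Call:
play_rows([
  {"delta_pos": [0.1, -0.05, 1.2], "dr": [0, 0, 0], "gripper": 0},
  {"delta_pos": [0, 0, 1.2], "dr": [0, 0, 0], "gripper": 0},
  {"delta_pos": [0, 0, 0.4], "dr": [0, 0, 0], "gripper": 0},
  {"delta_pos": [0, 0, 0.2], "dr": [0, 0, 0], "gripper": 0},
  {"delta_pos": [0, 0, 0.2], "dr": [0, 0, 0], "gripper": 0},
  {"delta_pos": [0, 0, 0.2], "dr": [0, 0, 0], "gripper": 0},
  {"delta_pos": [0, 0, 0.1], "dr": [0, 0, 0], "gripper": 0},
  {"delta_pos": [0, 0, 0], "dr": [0, 0, 0], "gripper": 0},
])

```text
time: 13.7
tool_pos: [479.4, -313.9, 61.3]
ee_rot: [0.147, 3.137, -0.001]
ft_force: [0.0, -0.4, 2.1]
finger_gap: 0.2
grasp_force: 0.9
```

Call:
play_rows([
  {"delta_pos": [0, 0, 0.15], "dr": [0, 0, 0], "gripper": 0},
  {"delta_pos": [0, 0, 0.1], "dr": [0, 0, 0], "gripper": 0},
  {"delta_pos": [0, 0, 0], "dr": [0, 0, 0], "gripper": 0},
])

```text
time: 13.95
tool_pos: [479.4, -313.9, 58.6]
ee_rot: [0.147, 3.137, -0.001]
ft_force: [1.5, -0.7, 3.4]
finger_gap: 0.4
grasp_force: 1.7
```

Call:
play_rows([
  {"delta_pos": [0, 0, 0.1], "dr": [0, 0, 0], "gripper": 0},
  {"delta_pos": [0, 0, 0], "dr": [0, 0, 0], "gripper": 0},
  {"delta_pos": [0, 0, 0], "dr": [0, 0, 0], "gripper": 0},
])

```text
time: 14.2
tool_pos: [479.3, -313.9, 57.6]
ee_rot: [0.147, 3.137, -0.001]
ft_force: [1.8, -1.1, 3.6]
finger_gap: 0.3
grasp_force: 2.0
```

Call:
play_rows([
  {"delta_pos": [0, 0, 0.1], "dr": [0, 0, 0], "gripper": 0},
  {"delta_pos": [0, 0, 0.1], "dr": [0, 0, 0], "gripper": 0},
  {"delta_pos": [0, 0, 0], "dr": [0, 0, 0], "gripper": 0},
])

```text
time: 14.45
tool_pos: [479.4, -313.9, 56.0]
ee_rot: [0.147, 3.137, -0.001]
ft_force: [1.4, 0.7, 7.7]
finger_gap: -0.1
grasp_force: 4.3
```

Call:
play_rows([
  {"delta_pos": [0, 0, 0.1], "dr": [0, 0, 0], "gripper": 0},
  {"delta_pos": [0, 0, 0], "dr": [0, 0, 0], "gripper": 0},
  {"delta_pos": [0, 0, 0], "dr": [0, 0, 0], "gripper": 0},
])

```text
time: 14.7
tool_pos: [479.4, -313.9, 55.9]
ee_rot: [0.147, 3.137, -0.002]
ft_force: [-1.9, 2.1, 17.5]
finger_gap: -0.1
grasp_force: 8.5
```

```bash
python3 -c "
from h import *
togo(479.4,-313.9,55.9,84.7)
for n in('scene','side'): d=grab(n)
cv2.imwrite('pics/end.png',np.load('scene.npz')['img'])"; python3 m.py
```

```text
t 14.7 pos [ 479.4 -313.9   55.9] F [-1.9  2.1 17.5] gap -0.1 tilt [ 0.001 -0.001 -1.   ]
cm to go [ 0.  0. -0.] yaw dr -0.001 j [-0.78  0.61  1.55 -0.    0.99 -2.26]
scene agi top [ 558. -322.] [ 94. 194.] 83.6 zmed 51.3
    62 [242. 133.] [ 485.9 -310.6   62.5] [ 479. -328.] [55. 25.] 80 [53. 73.]
    190 [225. 151.] [ 562.8 -308.8   62.9] [ 552. -315.] [46. 63.] 55 [51. 73.]
scene pow top [ 609. -128.] [87. 85.] 52.0 zmed 52.4
    281 [276. 188.] [ 611.5 -124.2   63.4] [ 610. -125.] [57. 32.] 54 [55. 71.]
scene ext top [588. 342.] [ 93. 131.] 64.7 zmed 56.6
    135 [484. 250.] [553.2 359.8  59.9] [553. 360.] [27. 27.] 64 [58. 62.]
    55 [473. 260.] [586.4 345.4  58. ] [586. 344.] [67.  6.] 65 [56. 60.]
    48 [470. 262.] [594.8 340.8  58.1] [594. 340.] [68.  5.] 64 [56. 60.]
    51 [467. 264.] [603.5 336.5  58.2] [603. 336.] [67.  5.] 65 [57. 60.]
    52 [464. 266.] [611.6 331.6  58.3] [611. 332.] [66.  6.] 63 [57. 60.]
    54 [461. 269.] [620.1 327.7  58.2] [620. 327.] [67.  6.] 64 [57. 60.]
    54 [458. 271.] [628.9 323.7  58.4] [629. 323.] [66.  5.] 64 [57. 60.]
side agi top [ 523. -315.] [ 94. 117.] 83.9 zmed 51.7
    162 [352. 111.] [ 548.1 -299.7   63.7] [ 548. -304.] [57. 30.] 7 [53. 73.]
    42 [377. 111.] [ 480.8 -304.4   62.3] [ 479. -306.] [22. 14.] 12 [55. 74.]
side pow top [ 610. -125.] [88. 86.] 52.8 zmed 52.9
    228 [328. 156.] [ 608.6 -121.3   64. ] [ 610. -123.] [60. 32.] 56 [58. 71.]
side ext top [588. 345.] [ 92. 130.] 64.2 zmed 57.2
    190 [348. 349.] [552.2 362.5  60.7] [552. 362.] [25. 25.] 65 [58. 63.]
```

View pics/end.png

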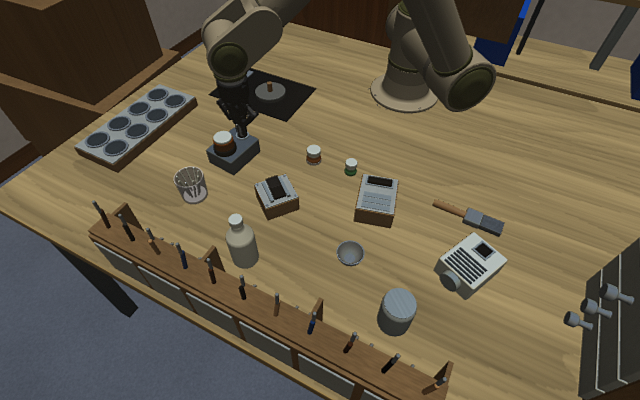

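The final view shows every machine and bystander where it stood, the square key down, and the fingers on the round key at (242,133). Handing in.

```bash
python3 -c "
from cell import job
print(job.hand_in())"
```

```text
the job is handed in; nothing more can be done
None
```

The job is handed in: I tipped the rocker fully over, then pushed the square key fully in, then pressed the round key to its stop, where the fingers still hold it at about 17 N. It took 14.7 s, and the final pictures show no machine or bystander moved.

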